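# Third hand: press a plate against the sprung head of an assembly stand

### The job

Be the third hand for a colleague across the bench who will screw the long aluminium plate to the sprung head of the assembly stand: pick the plate up, hold it level in the air with its square end flat and central on the head's front face, and press steadily with about 9 N, which pushes the head half way back along its travel, the white pointer midway between the two black index lines. The job ends holding: finish while the gripper alone still carries the plate and keeps up that push. Never drive the head onto its end stop, and leave the other things on the bench alone.

Things in the scene. Friction and masses are not known exactly. Their poses are not given: they have to be found in the camera images.
- plate: The long plate: aluminium, 130 x 50 x 15 mm thick, about 0.25 kg, flat on the grey bench (top at z = 0). One end is square, the other half-round. Origin: centre of the underside; x runs along the length to the square end (its face at +65 mm, round tip at -65 mm), y across the width, z up. The square end starts pointing away from the robot, within 60 degrees of +x. Grip across the 50 mm width.
- plate_end (a point): Centre of the plate's square end face: 65 mm along the plate's x from its origin and 7.5 mm above its underside.
- stand: Assembly stand, fixed to the bench: dark steel base 135 x 120 x 12 mm (x = 5 to 140 mm), aluminium upright 100 mm wide, top 180 mm up (x = 65 to 95 mm). Origin on the bench straight below the front face of the head at rest; x is the pressing direction, from the front face to the upright, away from the robot; z up. Nothing tall stands in front of the head.
- head_face (a point): Centre of the sprung steel head's front face, 150 mm above the bench; moves with the head; axes as the stand's. The face is 64 wide x 44 mm high, looks to the stand's -x and has two small dark holes side by side; the head is 20 mm thick. A white pointer on its +y side passes over a fixed bar with two black lines, met at 10 and 20 mm of travel.
- head (a joint): Travel of the sprung head along the stand's +x, in m: 0 at rest (out), end stop at 0.030. The spring gives about 0.6 N per mm with no preload, so 9 N at 0.015; it springs back out when let go.
- short_plate: Bystander: a shorter aluminium plate, 80 x 50 x 15 mm, both ends square. Origin: centre of the underside. It and the long plate lie one on each side of the stand, in either order.
- jar: Bystander: pale jar with a wide paper label and a white lid, 70 mm across, 70 mm tall, on the left towards the far edge. Origin: centre of the underside.
- screwdriver: Bystander: screwdriver, 160 mm long, lying crosswise on the bench between the robot and the stand. Origin: on the bench below its middle.
- screw_bin: Bystander: open red bin of screws, 130 x 100 x 60 mm, fixed, on the right towards the far edge. Origin: centre of the underside.

How it is judged:
On the way:
1. the plate is lifted clear of the bench in the fingers, not yet on the head (contact force between plate and table below 0.1 N and contact force between plate and the fingers above 2 N and height (world z) of plate above 0.03 m and contact force between plate and head below 0.5 N), for 0.2 s.
At the end, for the whole second after the job is handed in: The plate is carried by the fingers alone, more than 100 mm above the bench, touching the head with 6 to 12 N (head travel about 10 to 20 mm) and at rest; its square end is on the head's front face, centred within 8 mm sideways and in height, level and in line with the stand within 0.12 rad (contact force between plate and table below 0.1 N and contact force between plate and the fingers above 2 N and contact force between plate and head between 6 and 12 N and height (world z) of plate above 0.1 m and angle between plate's own z axis and vertical below 0.12 rad and angle between the x axis of plate and the x axis of stand, either way round below 0.12 rad and x of plate_end in the frame of head_face above -0.008 m and y of plate_end in the frame of head_face between -0.008 and 0.008 m and z of plate_end in the frame of head_face between -0.008 and 0.008 m and linear speed of plate below 0.01 m/s and velocity of joint head between -0.005 and 0.005 m/s); the arm keeps its last pose, push and grip.
It fails at once if the head is driven onto its end stop (travel over 28 mm) (value of joint head above 0.028 m).
It fails at once if the short plate is moved more than 20 mm (distance of short_plate from where it was at the start of the episode above 0.02 m).
It fails at once if the jar is moved more than 20 mm (distance of jar from where it was at the start of the episode above 0.02 m).
It fails at once if the screwdriver is moved more than 20 mm (distance of screwdriver from where it was at the start of the episode above 0.02 m).
It also fails if it takes over 43 s, if anything falls off the work surface, if the arm or the gripper's body presses on something with over 40 N, if the wrist force passes 120 N, or if a joint passes its speed limit or range.

### The arm

A 7-joint arm with a two-finger parallel gripper is mounted at the origin on the work surface. World frame = base frame: x ahead of the robot, y to its left, z up, the work surface at z = 0. Lengths are in m, angles in rad, forces in N, time in s.
With the tool pointing down it reaches from about 0.35 to 0.9 m from the base axis. Payload 8.1 kg.
Tool frame: the origin (TCP) lies on the centre line of the jaws, within the pads' length; the fingertips stand 19 mm ahead of it and the grasp point (between the pads) is the TCP; z points along the fingers, y is the direction in which the jaws open and shut (so a half turn about z gives the same grasp; the last joint's range is limited). The gripper opens to 92 mm and grips with 3 to 60 N. Pads are 19 mm wide; open, the fingers measure 130 mm over their backs; the gripper's body (75 mm by 190 mm) begins 47 mm behind the grasp point.
Start: joints at [1.101, 0.434, 0.025, 1.573, -0.012, 1.134, -0.075], TCP at [0.224, -0.583, 0.246] pointing down, gripper open.
Joint ranges: [-2.62, 2.62], [-0.44, 2.09], [-1.27, 1.32], [0.08, 2.57], [-1.32, 4.46], [0.12, 2], [-2.74, 2.74]. Speed limits (rad/s): [2.22, 2.22, 3.01, 3.01, 3.14, 3.14, 3.14].

### API

Orientations are given as a rotation vector (axis times angle).
In Python, from cell import monitor, imaging, workorder, outline_of gives the robot as it stands.
- The arm moves only by the tool move_arm, never from a script. Its argument "series" is a list of rows, each a list of 6 numbers: the shift along the world's x, y, z in cm, then the turn, a rotation vector about the world's x, y, z in degrees. A call has 1 to 8 rows; each row shifts and turns the commanded pose from where the row before left it; what a row does not reach is not made up. A row lasts 1/10 s, in which the tool goes at most 50 mm and 8.59 degrees, less where a joint would pass 70% of its speed; a pose out of reach is approached as far as the arm can. A call with a gripper value outside its range is refused whole. "grip" is the opening, from 0 (shut) to 1 (fully open), set as the call begins (left out, the last holds). The fingers move at their own pace and stop on an object; "force" is the grip in N (left out, the last holds). Time passes only in rows, so rows that do not move let the fingers close. It gives the time, the measured TCP pose, the force and the opening at its end, in the units of the state.
- monitor.observe(): the state, without advancing time (a new reading comes with each control period).
- imaging.get_image(name): name is "scene" or "top" or "wrist"; returns a dict with "color" (420x560x3 uint8, red, green, blue), "fx", "fy", "cx", "cy" (pixels), "dist_coeffs" ([k1, k2, p1, p2, k3] as OpenCV has them; the pictures are not rectified), "rvec" (rotation vector, rad) and "tvec" (3), from world to camera coordinates, as OpenCV has them; the wrist camera has in their place "mount" (4x4, takes a point from camera to tool coordinates, whose origin is the TCP and whose axes are the flange's). Camera axes: x right, y down, z forward; pixel columns grow to the right and rows downward; lengths in m; the calibration is good to about 2 mm. A picture is of the moment at which its call begins: read the wrist's pose just before it. There is no depth.
- workorder.sign_off(): hands the job in, once; it reports no verdict.
Trained networks look in the newest picture that a camera, given by its name, has taken for a name from the list of things; names that differ only in an ending like _2 or _b are one class to them, and where a whole thing is asked for, a point or a joint stands for the part that bears it (a point fixed in the world has none). Each returns a list of dicts, best first, with "p" (0 to 1); they miss things now and then, are a little off and sometimes report something else, mostly with a low value. They report only what shows in the picture. A call takes as long as a camera call.
- outline_of(camera, thing): "mask" (420x560 bool, what is visible of it) and "rect" ([left, top, width, height] in pixels, round what is visible of it).
The state is a dict: "clock": time; "joints": joint angles; "dq": joint speeds; "joint_efforts": joint torques, N m; "position": TCP position; "ee_rot": TCP orientation; "force": force on the tool from outside, world axes, zero at the start; "ft_torque": the same for the moment, N m; "width": opening from 0.0 (shut) to 1.0 (fully open).
Only numpy, scipy, OpenCV 4.12 (cv2) and the standard library are available. Lean on these libraries where they do the work, as an engineer would, in place of code of your own. Each camera call takes 0.05 s, during which the arm holds its last target. There are 200 camera calls.

## Working session

There is one attempt and no reset: what is moved stays moved. The work goes in short steps, Python scripts to look and compute and a tool call to move; the robot and the scene stay as the last step left them, time stands still between calls to the robot, and variables do not carry over. Pictures are saved under pics/ and viewed, about 8 in all and at most 12, crops included, and the job is handed in when it is done.

Besides the shell and the picture viewer there is one more tool, called after "Request:" as name(argument=value, ...) on one line, values as JSON. move_arm: Moves the arm, as the interface text tells. Its arguments: {"type":"object","properties":{"series":{"type":"array"},"grip":{"type":"number"},"force":{"type":"number"}},"required":["series"]}

```bash
mkdir -p pics; ls; cat > h.py <<'E'
import cv2,numpy as np
from cell import monitor,imaging,workorder,outline_of
def R(v): return cv2.Rodrigues(np.array(v,float))[0]
def cam(name):
    s=monitor.observe(); im=imaging.get_image(name)
    K=np.array([[im['fx'],0,im['cx']],[0,im['fy'],im['cy']],[0,0,1.]]); D=np.array(im['dist_coeffs'],float)
    if 'mount' in im:
        T=np.eye(4);T[:3,:3]=R(s['ee_rot']);T[:3,3]=s['position']; M=np.linalg.inv(T@np.array(im['mount']))
        r,t=M[:3,:3],M[:3,3]
    else: r,t=R(np.ravel(im['rvec'])),np.ravel(im['tvec'])
    return im['color'],K,D,r,t
def ray(px,z,c):  # pixels -> world at height z
    _,K,D,r,t=c
    u=cv2.undistortPoints(np.array(px,float).reshape(-1,1,2),K,D).reshape(-1,2)
    d=np.c_[u,np.ones(len(u))]@r; o=-r.T@t
    return o+d*((z-o[2])/d[:,2])[:,None]
def proj(P,c):
    _,K,D,r,t=c
    return cv2.projectPoints(np.array(P,float).reshape(-1,1,3),cv2.Rodrigues(r)[0],t,K,D)[0].reshape(-1,2)
def save(c,n): cv2.imwrite('pics/'+n+'.png',c[0][:,:,::-1])
E
python3 - <<'E'
from h import *
s=monitor.observe();print({k:np.round(v,3) for k,v in s.items()})
ims=[]
for n in('scene','top'):
    c=cam(n);save(c,n+'0')
    print(n,np.round(-c[3].T@c[4],3),np.round(c[3][2],2))
    for o in('plate','short_plate','stand','head','screwdriver','jar','screw_bin'):
        for q in outline_of(n,o)[:2]:
            m=q['mask'].astype(np.uint8);cs=max(cv2.findContours(m,0,2)[0],key=cv2.contourArea)
            P=ray(cs.reshape(-1,2),0.015,c)[:,:2].astype(np.float32)
            b=cv2.minAreaRect(P*1000)
            print(o,round(q['p'],2),q['rect'],np.round(b[0]),np.round(b[1]),round(b[2],1))
E
```

```text
pics
{'clock': np.float64(0.0), 'joints': array([ 1.101,  0.435,  0.025,  1.574, -0.012,  1.134, -0.075]), 'dq': array([ 0.   , -0.001, -0.001, -0.001, -0.   ,  0.001, -0.   ]), 'joint_efforts': array([-1.0000e-03, -6.6785e+01,  9.8400e-01, -3.1446e+01, -6.1000e-02,
        4.3000e-02,  0.0000e+00]), 'position': array([ 0.224, -0.583,  0.245]), 'ee_rot': array([-3.087e+00, -5.730e-01,  1.000e-03]), 'force': array([-0.381, -0.94 , -0.723]), 'ft_torque': array([-0.02 , -0.039,  0.049]), 'width': np.float64(0.997)}
scene [1.035 0.16  0.858] [-0.52 -0.18 -0.83]
plate 0.62 [181.1, 173.1, 46.7, 27.7] [ 494. -221.] [ 63. 131.] 36.3
short_plate 0.56 [378.8, 218.9, 42.5, 24.8] [474. 276.] [59. 86.] 29.8
stand 0.72 [253.5, 237.9, 67.0, 102.4] [684.  58.] [235. 136.] 6.6
stand 0.23 [181.8, 171.7, 46.9, 30.1] [ 493. -221.] [ 57. 126.] 35.1
head 0.59 [275.4, 230.3, 42.9, 38.0] [606.  57.] [ 75. 101.] 6.0
screwdriver 0.91 [290.6, 187.4, 21.8, 28.0] [462.  25.] [ 28. 115.] 78.8
jar 0.81 [376.1, 282.1, 40.0, 36.1] [643. 296.] [ 72. 101.] 69.0
screw_bin 0.7 [113.3, 199.6, 65.2, 64.4] [ 662. -310.] [167. 138.] 7.1
top [ 0.473 -0.005  1.096] [ 0.09  0.   -1.  ]
plate 0.66 [351.2, 219.9, 50.1, 43.5] [ 489. -226.] [ 51. 131.] 36.2
short_plate 0.96 [152.1, 235.8, 36.8, 31.8] [467. 275.] [54. 84.] 26.6
stand 0.61 [228.8, 101.5, 54.4, 71.0] [746.  74.] [176. 128.] 5.3
head 0.61 [237.8, 133.2, 31.2, 32.8] [717.  75.] [81. 78.] 3.9
screwdriver 0.89 [264.3, 230.0, 17.9, 65.9] [437.  28.] [ 27. 156.] 74.8
jar 0.89 [146.5, 158.4, 31.8, 27.1] [658. 298.] [83. 70.] 63.7
screw_bin 0.95 [377.7, 135.1, 53.5, 58.6] [ 677. -306.] [141. 120.] 6.7
```

```bash
python3 - <<'E'
from h import *
a=cv2.imread('pics/top0.png')[80:300,120:460];b=cv2.imread('pics/scene0.png')[150:360,100:440]
cv2.imwrite('pics/v1.png',np.vstack([cv2.resize(a,None,fx=1.4,fy=1.4,interpolation=2),cv2.resize(b,None,fx=1.4,fy=1.4,interpolation=2)]))
E
```

```text
(no output)
```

View pics/v1.png

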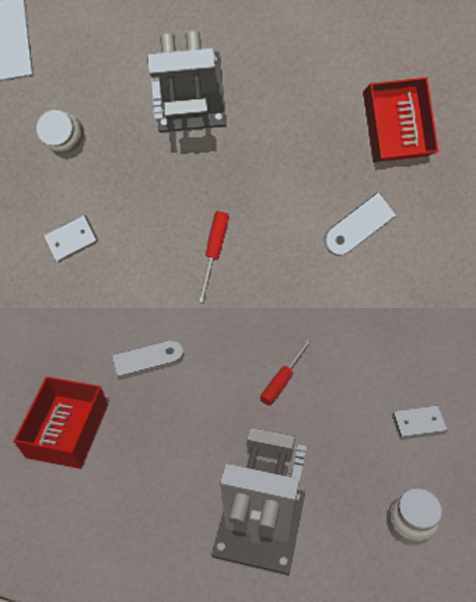

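```bash
python3 - <<'E'
from h import *
s=monitor.observe();r=R(s['ee_rot']);print(np.round(r,2))
y=r[:,1];print('tool y yaw',np.degrees(np.arctan2(y[1],y[0])))
c=cam('wrist');print(np.round(-c[3].T@c[4],3),np.round(c[3],2))
im=cv2.imread('pics/top0.png')[95:185,215:295];cv2.imwrite('pics/v2.png',cv2.resize(im,None,fx=7,fy=6.6,interpolation=2))
E
```

```text
[[ 0.93  0.36  0.  ]
 [ 0.36 -0.93 -0.  ]
 [-0.    0.   -1.  ]]
tool y yaw -68.98896989441157
[ 0.301 -0.554  0.385] [[ 0.36 -0.93 -0.  ]
 [-0.89 -0.34  0.3 ]
 [-0.28 -0.11 -0.95]]
```

View pics/v2.png

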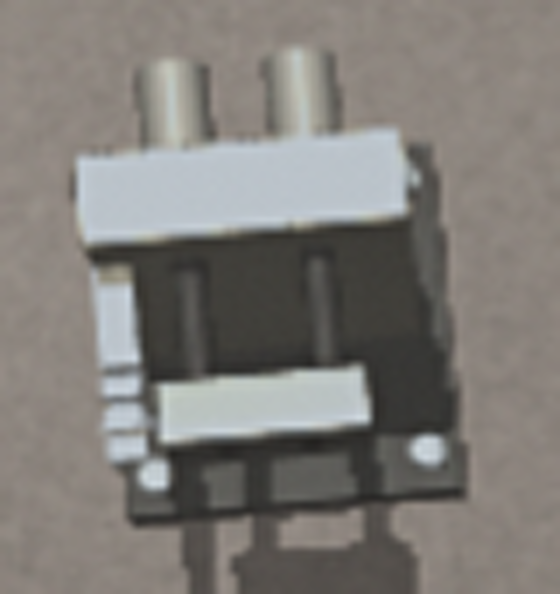

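Request:
move_arm(series=[[2.2,3.0,-0.5,0,0,-6.2],[2.2,3.0,-0.5,0,0,-6.2],[2.2,3.0,-0.5,0,0,-6.2],[2.2,3.0,-0.5,0,0,-6.2],[2.2,3.0,-0.5,0,0,-6.2],[2.2,3.0,-0.5,0,0,-6.2],[2.2,3.0,-0.5,0,0,-6.2],[2.2,3.0,-0.5,0,0,-6.2]], grip=1, force=50)

```text
clock: 1.65
position: [0.4009, -0.3422, 0.2058]
ee_rot: [3.042, -0.783, 0.001]
force: [0.9, 0.7, -0.3]
width: 1.001
```

Request:
move_arm(series=[[2.2,3.0,-0.5,0,0,-6.2],[2.2,3.0,-0.5,0,0,-6.2],[2.2,3.0,-0.5,0,0,-6.2],[2.2,3.0,-0.5,0,0,-6.2],[0,0,0,0,0,0],[0,0,0,0,0,0]])

```text
clock: 2.25
position: [0.4885, -0.2226, 0.1856]
ee_rot: [2.809, -1.407, -0.001]
force: [-0.5, -0.3, 0.4]
width: 0.997
```

```bash
python3 - <<'E'
from h import *
c=cam('wrist');save(c,'w1')
for q in outline_of('wrist','plate')[:2]:
    m=q['mask'].astype(np.uint8);cs=max(cv2.findContours(m,0,2)[0],key=cv2.contourArea)
    b=cv2.minAreaRect((ray(cs.reshape(-1,2),0.015,c)[:,:2]*1000).astype(np.float32))
    print(q['p'],q['rect'],b)
s=monitor.observe();print(s['clock'],s['position'],s['joints'],np.degrees(np.arctan2(*R(s['ee_rot'])[[1,0],0])))
t=cam('top')
f=lambda L:[[215+(u+.5)/7-.5,95+(v+.5)/6.6-.5] for u,v in L]
print('head top',np.round(ray(f([(163,443),(372,424),(364,368),(160,386)]),.172,t)*1000,1))
print('upr top',np.round(ray(f([(90,248),(408,215),(398,128),(78,158)]),.18,t)*1000,1))
E
```

```text
0.67 [248.8, 124.8, 57.4, 135.7] ((488.2438049316406, -226.70469665527344), (50.5213623046875, 130.30455017089844), 36.84418487548828)
2.35 [ 0.48750803 -0.22456625  0.18586887] [ 0.22837118  0.35166092  0.13499369  1.87360092 -0.05745346  0.92009164
 -2.11292335] -53.40820286370343
head top [[653.4  92.8 172. ]
 [659.4  29.9 172. ]
 [677.6  32.3 172. ]
 [671.9  93.9 172. ]]
upr top [[715.2 114.7 180. ]
 [725.5  18.9 180. ]
 [754.2  22.  180. ]
 [744.8 118.7 180. ]]
```

View pics/w1.png

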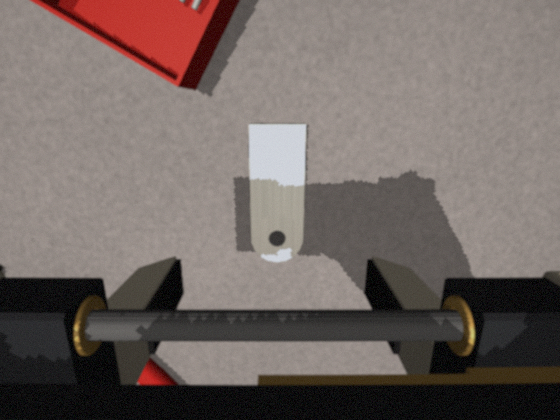

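Request:
move_arm(series=[[0.1,-0.2,-4,0,0,0],[0,0,-4,0,0,0],[0,0,-3.5,0,0,0],[0,0,-2,0,0,0],[0,0,-1,0,0,0],[0,0,0,0,0,0],[0,0,0,0,0,0]])

```text
clock: 3.1
position: [0.4895, -0.2263, 0.0417]
ee_rot: [2.806, -1.412, 0.002]
force: [-0.5, 0.1, 0.4]
width: 0.997
```

```bash
python3 - <<'E'
from h import *
P=[]
for i in range(3): cam('top'); s=monitor.observe();P.append(list(s['position'])+[np.degrees(np.arctan2(*R(s['ee_rot'])[[1,0],0]))]+list(s['force']))
print(s['clock'],np.round(P,4))
E
```

```text
3.25 [[ 4.89800e-01 -2.26200e-01  4.20000e-02 -5.34244e+01 -1.49600e-01
  -6.50500e-01 -2.99200e-01]
 [ 4.89900e-01 -2.26100e-01  4.21000e-02 -5.34048e+01 -1.04400e-01
   2.34100e-01  5.03200e-01]
 [ 4.89900e-01 -2.25900e-01  4.20000e-02 -5.33938e+01  6.27700e-01
   2.43800e-01 -7.46000e-01]]
```

Request:
move_arm(series=[[-0.1,-0.1,-1.0,0,0,0],[0,0,-0.95,0,0,0],[0,0,0,0,0,0]])

```text
clock: 3.55
position: [0.4872, -0.2261, 0.0199]
ee_rot: [2.807, -1.411, -0.003]
force: [-0.3, -0.1, -0.9]
width: 1.006
```

Request:
move_arm(series=[[0,0,0,0,0,0],[0,0,0,0,0,0],[0,0,0,0,0,0],[0,0,0,0,0,0],[0,0,0,0,0,0],[0,0,0,0,0,0]], grip=0, force=50)

```text
clock: 4.15
position: [0.4881, -0.2265, 0.0214]
ee_rot: [2.807, -1.411, 0.0]
force: [0.5, 0.5, 0.4]
width: 0.543
```

Request:
move_arm(series=[[0,0,1,0,0,0],[0,0,2,0,0,0],[0,0,3,0,0,0],[0,0,3,0,0,0],[0,0,3,0,0,0],[0,0,2.2,0,0,0],[0,0,0,0,0,0],[0,0,0,0,0,0]])

```text
clock: 4.95
position: [0.488, -0.2263, 0.1635]
ee_rot: [-2.807, 1.411, -0.001]
force: [0.6, -0.5, -1.3]
width: 0.536
```

Request:
move_arm(series=[[0.74,2.8,0,0,0,5.9],[0.74,2.8,0,0,0,5.9],[0.74,2.8,0,0,0,5.9],[0.74,2.8,0,0,0,5.9],[0.74,2.8,0,0,0,5.9],[0.74,2.8,0,0,0,5.9],[0.74,2.8,0,0,0,5.9],[0.74,2.8,0,0,0,5.9]])

```text
clock: 5.75
position: [0.5464, -0.0013, 0.1617]
ee_rot: [3.137, -0.163, -0.005]
force: [-0.0, 0.4, -2.0]
width: 0.538
```

Request:
move_arm(series=[[0.74,2.8,0,0,0,5.9],[0.74,2.8,0,0,0,5.9],[0,0,0,0,0,0],[0,0,0,0,0,0],[0,0,0,0,0,0]])

```text
clock: 6.25
position: [0.5613, 0.0523, 0.1622]
ee_rot: [3.137, 0.151, -0.003]
force: [0.6, -0.1, -3.1]
width: 0.537
```

```bash
python3 - <<'E'
from h import *
for n in('wrist','scene','top'):
    c=cam(n);save(c,n+'2')
    if n!='scene':
        q=outline_of(n,'plate')
        if q: print(n,q[0]['p'],q[0]['rect'])
    if n=='wrist': print([(q['p'],q['rect']) for q in outline_of(n,'head')])
s=monitor.observe();r=R(s['ee_rot']);print(s['clock'],s['position'],np.degrees(np.arctan2(r[1,0],r[0,0])),np.round(r[:,2],3),s['force'],s['width'])
w=cv2.imread('pics/wrist2.png');t=cv2.resize(cv2.imread('pics/top2.png')[95:195,215:315],(240,240),interpolation=2);b=cv2.resize(cv2.imread('pics/scene2.png')[200:300,240:340],(240,240),interpolation=2)
o=np.zeros((480,800,3),np.uint8);o[:420,:560]=w;o[:240,560:]=t;o[240:,560:]=b;cv2.imwrite('pics/v4.png',o)
E
```

```text
wrist 0.95 [214.1, 148.1, 120.3, 225.7]
[(0.63, [134.6, 0.0, 228.6, 76.8])]
6.55 [0.56204578 0.05294976 0.16324477] 5.5513795634299825 [-0. -0. -1.] [-0.11770451  0.06650326 -3.65147865] 0.5394372738526265
```

View pics/v4.png

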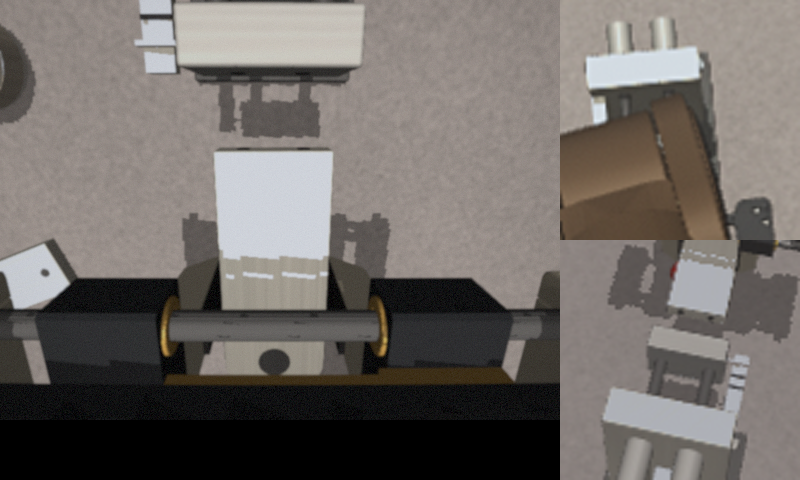

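```bash
python3 - <<'E'
from h import *
c=cam('wrist');s=monitor.observe()
print(s['position'])
for n,px,z in(('head fr top',[(179,69),(362,66)],.172),('plate end top',[(215,151),(333,151)],.157),('plate side rear',[(219,250),(330,250)],.157)):
    P=ray(px,z,c); d=P[0]-P[1]; print(n,np.round(P*1000,1),'mid',np.round(P.mean(0)*1000,1),'len',np.linalg.norm(d)*1000,'yaw',np.degrees(np.arctan2(-d[0],d[1])))
E
```

```text
[0.56209831 0.0531482  0.16331397]
head fr top [[652.8  94.7 172. ]
 [660.   31.6 172. ]] mid [656.4  63.2 172. ] len 63.476259350695244 yaw 6.433652139929565
plate end top [[623.7  83.2 157. ]
 [628.4  34.7 157. ]] mid [626.   58.9 157. ] len 48.71817880355653 yaw 5.565609598632589
plate side rear [[579.6  79.3 157. ]
 [584.4  29.5 157. ]] mid [582.   54.4 157. ] len 50.03038966997695 yaw 5.562207367710825
```

```bash
python3 - <<'E'
from h import *
c=cam('wrist');g=cv2.cvtColor(c[0],cv2.COLOR_RGB2GRAY).astype(float)
for y in range(152,256,8):
    d=np.diff(cv2.GaussianBlur(g,(3,5),0)[y]);i=200+np.argmax(d[200:240]);j=310+np.argmin(d[310:350])
    sub=lambda k,d:k+.5+.5*(d[k-1]-d[k+1])/(d[k-1]-2*d[k]+d[k+1]+1e-9)
    a,b=sub(i,d),sub(j,d)
    w=[np.linalg.norm(np.subtract(*ray([(a,y),(b,y)],z,c)))*1000 for z in(.157,.147)]
    zz=.157-.01*(50-w[0])/(w[1]-w[0]); print(y,round(a,1),round(b,1),round(w[0],2),'z for 50mm',round(zz,4))
E
python3 - <<'E'
import cv2
cv2.imwrite('pics/v5.png',cv2.resize(cv2.imread('pics/scene2.png')[190:290,250:350],(600,600),interpolation=2))
E
```

```text
152 213.4 332.5 49.25 z for 50mm 0.1548
160 213.8 332.4 49.36 z for 50mm 0.1551
168 213.7 332.4 49.73 z for 50mm 0.1562
176 214.7 331.6 49.33 z for 50mm 0.155
184 214.7 331.3 49.57 z for 50mm 0.1557
192 215.5 331.1 49.46 z for 50mm 0.1554
200 215.8 330.5 49.41 z for 50mm 0.1553
208 216.4 330.4 49.47 z for 50mm 0.1554
216 216.8 330.0 49.49 z for 50mm 0.1555
224 216.6 329.8 49.82 z for 50mm 0.1565
232 217.4 329.6 49.75 z for 50mm 0.1563
240 217.5 328.9 49.77 z for 50mm 0.1563
248 219.5 328.7 49.14 z for 50mm 0.1544
```

View pics/v5.png

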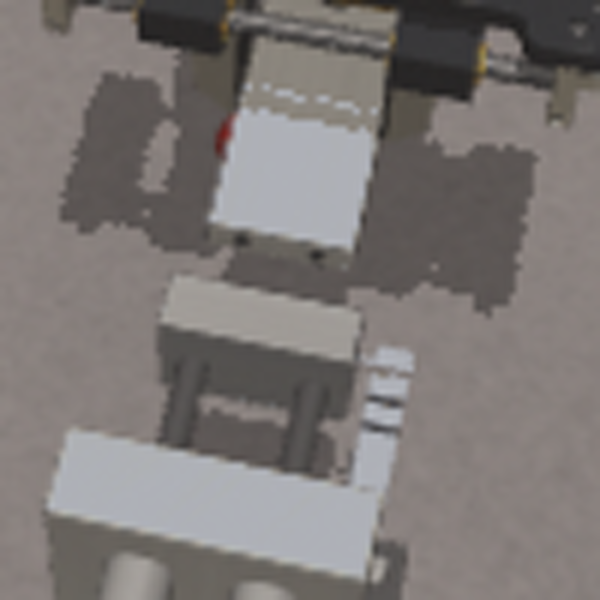

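Request:
move_arm(series=[[0.8,0.13,0.1,0,0,0],[0.8,0.08,0,0,0,0],[0.5,0.05,0,0,0,0],[0.4,0.04,0,0,0,0],[0.4,0.04,0,0,0,0],[0.4,0.04,0,0,0,0],[0,0,0,0,0,0],[0,0,0,0,0,0]])

```text
clock: 7.45
position: [0.5948, 0.0573, 0.1641]
ee_rot: [3.138, 0.154, -0.001]
force: [-1.8, -0.5, -2.2]
width: 0.539
```

```bash
cat > chk.py <<'E'
from h import *
import sys
P=[]
for n in('top','top','top','top','wrist','scene'):
    c=cam(n);s=monitor.observe();r=R(s['ee_rot']);P.append(list(s['position']*1000)+list(s['force'])+[np.degrees(np.arctan2(r[1,0],r[0,0]))]);save(c,n+sys.argv[1])
print(s['clock'],np.round(P,1),np.round(np.mean(P,0),2),s['width'],np.round(r[:,2],3))
w=cv2.resize(cv2.imread(f'pics/wrist{sys.argv[1]}.png')[0:300,100:400],(400,400),interpolation=2)
b=cv2.resize(cv2.imread(f'pics/scene{sys.argv[1]}.png')[205:275,260:330],(400,400),interpolation=2)
cv2.imwrite(f'pics/c{sys.argv[1]}.png',np.hstack([w,b]))
E
python3 chk.py 3
```

```text
7.75 [[ 5.947e+02  5.730e+01  1.641e+02 -1.700e+00  6.000e-01 -2.700e+00
   5.600e+00]
 [ 5.948e+02  5.730e+01  1.641e+02 -1.600e+00  1.000e-01 -2.500e+00
   5.600e+00]
 [ 5.948e+02  5.730e+01  1.642e+02 -2.500e+00 -1.000e-01 -2.600e+00
   5.600e+00]
 [ 5.947e+02  5.730e+01  1.642e+02 -2.700e+00  3.000e-01 -1.800e+00
   5.600e+00]
 [ 5.948e+02  5.730e+01  1.642e+02 -2.100e+00  6.000e-01 -2.900e+00
   5.600e+00]
 [ 5.948e+02  5.730e+01  1.641e+02 -2.200e+00 -2.000e-01 -2.000e+00
   5.600e+00]] [ 5.9475e+02  5.7320e+01  1.6414e+02 -2.1200e+00  2.0000e-01 -2.4200e+00
  5.6100e+00] 0.5387761300437908 [-0.001 -0.    -1.   ]
```

Request:
move_arm(series=[[0.3,0.03,0,0,0,0],[0.3,0.03,0,0,0,0],[0.3,0.03,0,0,0,0],[0.25,0.02,0,0,0,0],[0,0,0,0,0,0],[0,0,0,0,0,0],[0,0,0,0,0,0]])

```text
clock: 8.45
position: [0.6054, 0.0584, 0.1638]
ee_rot: [3.138, 0.154, -0.005]
force: [-8.3, -0.1, 0.6]
width: 0.536
```

```bash
python3 chk.py 4
```

```text
8.75 [[ 6.053e+02  5.840e+01  1.638e+02 -7.800e+00 -2.000e-01  4.000e-01
   5.600e+00]
 [ 6.053e+02  5.830e+01  1.638e+02 -8.300e+00 -6.000e-01 -5.000e-01
   5.600e+00]
 [ 6.053e+02  5.840e+01  1.638e+02 -8.300e+00 -1.100e+00 -2.000e-01
   5.600e+00]
 [ 6.054e+02  5.840e+01  1.638e+02 -8.000e+00  9.000e-01  1.300e+00
   5.600e+00]
 [ 6.053e+02  5.840e+01  1.638e+02 -8.300e+00 -8.000e-01 -2.000e-01
   5.600e+00]
 [ 6.053e+02  5.840e+01  1.638e+02 -8.000e+00 -7.000e-01  2.000e-01
   5.600e+00]] [ 6.0533e+02  5.8370e+01  1.6382e+02 -8.1100e+00 -4.1000e-01  1.7000e-01
  5.6100e+00] 0.5367223302211827 [-0.003 -0.    -1.   ]
```

View pics/c4.png

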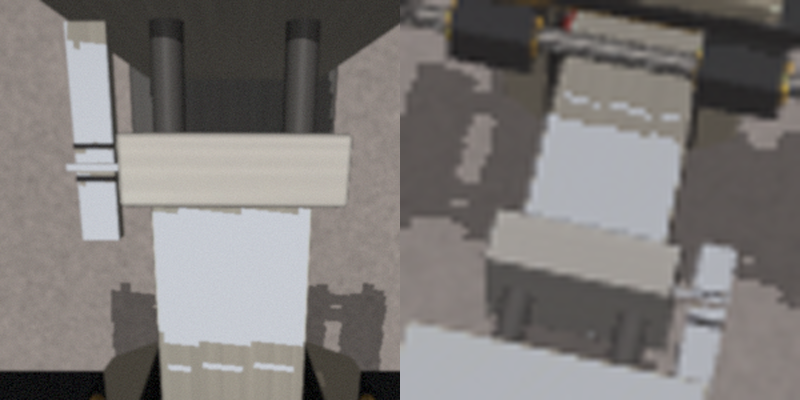

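Request:
move_arm(series=[[0.14,0.01,0.03,0,0,0],[0,0,0,0,0,0],[0,0,0,0,0,0],[0,0,0,0,0,0],[0,0,0,0,0,0]])

```text
clock: 9.25
position: [0.6064, 0.0585, 0.1639]
ee_rot: [3.137, 0.154, -0.006]
force: [-9.8, 0.9, -0.0]
width: 0.536
```

```bash
python3 chk.py 5; python3 - <<'E'
from h import *
c=cam('wrist');g=cv2.cvtColor(c[0],cv2.COLOR_RGB2GRAY).astype(float)
for y in range(164,256,10):
    d=np.diff(cv2.GaussianBlur(g,(3,5),0)[y]);a=200+np.argmax(d[200:240])+.5;b=310+np.argmin(d[310:350])+.5
    P=ray([(a,y),(b,y)],.157,c);print(y,a,b,np.round(P.mean(0)*1000,1),round(np.linalg.norm(P[0]-P[1])*1000,2))
E
```

```text
9.55 [[ 6.064e+02  5.850e+01  1.639e+02 -9.200e+00  4.000e-01  3.000e-01
   5.600e+00]
 [ 6.064e+02  5.840e+01  1.639e+02 -8.600e+00  8.000e-01 -1.400e+00
   5.600e+00]
 [ 6.064e+02  5.850e+01  1.639e+02 -8.400e+00 -2.000e-01 -1.000e+00
   5.600e+00]
 [ 6.064e+02  5.840e+01  1.639e+02 -9.100e+00 -3.000e-01  2.000e-01
   5.600e+00]
 [ 6.064e+02  5.850e+01  1.640e+02 -8.500e+00 -7.000e-01 -5.000e-01
   5.600e+00]
 [ 6.064e+02  5.850e+01  1.639e+02 -9.000e+00  9.000e-01  4.000e-01
   5.600e+00]] [ 6.0642e+02  5.8460e+01  1.6394e+02 -8.8100e+00  1.6000e-01 -3.3000e-01
  5.6100e+00] 0.5370661004596792 [-0.004 -0.001 -1.   ]
164 213.5 332.5 [664.9  64.4 157. ] 49.83
174 214.5 332.5 [660.7  63.8 157. ] 49.84
184 214.5 331.5 [656.4  63.6 157. ] 49.85
194 215.5 331.5 [652.   62.9 157. ] 49.87
204 215.5 330.5 [647.6  62.7 157. ] 49.88
214 216.5 330.5 [643.1  62.  157. ] 49.9
224 216.5 329.5 [638.4  61.8 157. ] 49.92
234 217.5 329.5 [633.7  61.1 157. ] 49.94
244 218.5 328.5 [629.   60.7 157. ] 49.51
254 218.5 328.5 [624.1  60.2 157. ] 49.98
```

View pics/c5.png

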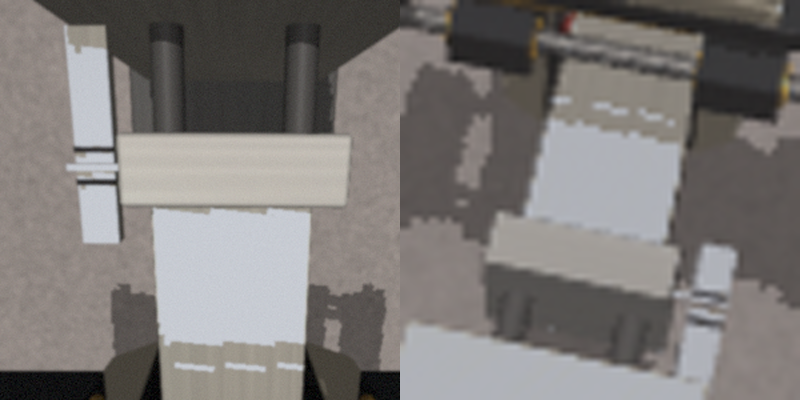

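```bash
python3 -c "
from h import *
print(workorder.sign_off()); s=monitor.observe(); print(s['clock'],s['force'],s['position'])"
```

```text
the job is handed in; nothing more can be done
None
the job is handed in; nothing more can be done
```

I picked the long plate up across its width, lifted it, turned it in line with the stand and pressed its square end onto the head. I handed the job in at about 9.7 s with the gripper still holding and pushing; no verdict was reported.

The last checks before handing in:

| Check | Result |
|---|---|
| Push along the stand | about 8.8 N, with about 0.5 N of sensor noise |
| White pointer | between the two black lines, about 45% of the way by picture, so roughly 14.5 mm of travel |
| Plate attitude | level as far as the wrist image shows: its width is constant along the length; in line with the stand within about 1° |
| Sideways centring | within about 2 mm |
| Height on the head | about 1 mm from centre, inferred from the hand's height rather than measured on the face |

- **Disagreement:** the top and wrist cameras placed the head centre 2 mm apart sideways. I aimed between the two.
- **Vertical force:** once pressed, the vertical force went from about −2.4 N to near zero. Friction on the head's face may therefore be taking part of the plate's weight. I raised the hand 0.3 mm, which brought it only part of the way back, to about −0.3 N.
- **Other things on the bench:** my path kept clear of them, but I did not measure them again at the end.

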